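# Unlock the shop's cash box

### The arm

A 6-joint arm with a two-finger parallel gripper is mounted at the origin on the work surface. World frame = base frame: x ahead of the robot, y to its left, z up, the work surface at z = 0. Lengths are in m, angles in rad, forces in N, time in s.
With the tool pointing down it reaches from about 0.425 to 0.95 m from the base axis. Payload 14.7 kg.
Tool frame: the origin (TCP) lies midway between the tips of the shut fingers; the grasp point (between the pads) lies 19 mm behind it (robot.pinch_z is the distance from the TCP to the grasp point, in m); z points along the fingers, y is the line along which they close (so a half turn about z gives the same grasp; the last joint's range is limited). The gripper opens to 85 mm and grips with 20 to 120 N. Pads are 22 mm wide; open, the fingers measure 114 mm over their backs; the gripper's body (76 mm by 85 mm) begins 54 mm behind the grasp point. The pads swing forward as they close: fully open they stand 13 mm farther back than shut.
Start: joints at [-1.24, 0.48, 1.596, -0, 1.065, -0.047], TCP at [0.24, -0.604, 0.231] pointing down, gripper open.
Joint ranges: [-2.75, 2.75], [-0.82, 2.05], [0.23, 2.67], [-1.56, 4.7], [0.09, 2.69], [-2.92, 2.92]. Speed limits (rad/s): [1.89, 1.89, 2.39, 3.01, 3.01, 3.01].

### API

Orientations are given as a unit quaternion [w, x, y, z].
In Python, from station import robot gives the robot as it stands.
- The arm moves only by the shell command python3 nudge.py 'ROWS' [OPENING]. ROWS is rows parted by semicolons, their numbers by spaces, 1 to 20 of them, each of 6 numbers: dx, dy, dz in m, then a rotation vector rx, ry, rz in rad; each row shifts and turns the commanded pose from where the row before left it, along the tool's axes as they then stand; what a row does not reach is not made up. A row lasts 1/12 s, in which the tool goes at most 0.0417 m and 0.125 rad, less where a joint would pass 70% of its speed; a pose out of reach is approached as far as the arm can. OPENING is the finger opening in m, set as the command begins (- or left out keeps the last). The fingers move at their own pace and stop on an object; the grip force is fixed at half the most. Time passes only in rows, so rows that do not move let the fingers close. It prints the time, the measured TCP pose, the force, the opening and the grip force at its end.
- robot.get_state(): the state, without advancing time (a new reading comes with each control period).
- robot.camera(name): name is "scene" or "top" or "wrist"; returns the picture (400x640x3 uint8, blue, green, red); there is no depth.
- robot.camera_info(name): a dict with "fx", "fy", "cx", "cy" (pixels), "rvec" (rotation vector, rad) and "tvec" (3), from world to camera coordinates, as OpenCV has them. Camera axes: x right, y down, z forward; pixel columns grow to the right and rows downward; lengths in m; the calibration is good to about 2 mm. A picture is of the moment at which its call begins: read the wrist's pose just before it. camera_info takes no time and is no camera call; for the wrist camera it gives the pose at the moment of the call.
- robot.close_job(): hands the job in; it is judged then, once.
The state is a dict: "time_s": time; "q": joint angles; "joint_vel": joint speeds; "effort": joint torques, N m; "tool_pos": TCP position; "ee_rot": TCP orientation; "ft_force": force on the tool from outside, world axes, zero at the start; "moment": the same for the moment, N m; "opening": finger opening in m; "gripper_force": force on a finger pad.
Only numpy, scipy, OpenCV 4.12 (cv2) and the standard library are available. Lean on these libraries where they do the work, as an engineer would, in place of code of your own. Each camera call takes 0.05 s, during which the arm holds its last target. There are 200 camera calls.

### The job

Open the shop for the day by unlocking the wide cash box: turn the number dial on its lid until the pointer stands at 4, then slide the steel bolt beside the dial all the way towards the dial, and let go. The smaller square key safe has the same dial: do not touch it.

Things in the scene. Friction and masses are not known exactly. Their poses are not given: they have to be found in the camera images.
- cash_box: Wide grey steel cash box, fixed to the table, 184 (x) x 264 (y) x 85 mm high, with a carrying handle on its front. On its lid: a round number plate (radius 66, centre at x 0, y -55) and beside it a 50 mm wide bolt track (y 12 to 102), tops at z 97. Origin: centre of the underside; x away from the robot, y to the left along its long side; turned by up to 20 degrees.
- dial_top (a point): Middle of the top of the cash box dial's black grip bar, at box x 0, y -55, z 137 mm, on the upright turning axis; its x axis points to the bar's pointing end, which has a white stripe on top and a white nose. The bar is 64 long, 14 thick, 31 high above a round skirt of radius 33 that turns with it.
- dial (a joint): Angle of the dial, rad, clockwise seen from above. Numerals 0 to 9 lie at 0.628 (36 degree) steps clockwise; 0 is where the pointer lies along the box's +x, 4 is at 2.513. Free from 0 to 9 (5.655, stop); needs 0.04 N m, stays where left. Starts between numerals 1.8 and 3: turn 0.6 to 1.4 rad clockwise.
- bolt_top (a point): Middle of the top of the bolt's upright steel grip, 26 (box x) x 14 (box y) mm, 28 high on a 34 x 26 mm foot. Locked, it is at box x 0, y +65, z 129 mm; it slides 22 mm along the box's -y, towards the dial.
- bolt (a joint): Travel of the bolt, m: 0 locked, 0.022 fully open. Needs about 2 N; stays where left. A hidden lock disc stops it after a few mm unless the dial is within about 13 degrees of 4; once in, it holds the dial.
- key_safe: The look-alike to leave alone: a smaller square grey steel key safe, fixed, 150 x 150 x 70 mm high, with the same kind of dial in the middle of its top (bar top at z 122 mm) and no bolt. Origin: centre of the underside. It stands to the left or right of the cash box.

How it is judged:
By the outcome, as a careful person would: the job done as asked, in the order asked, and still so for the second after the job is handed in, with the robot touching nothing.
It also fails if it takes over 38 s, if anything falls off the work surface, if the arm or the gripper's body presses on something with over 40 N, if the wrist force passes 120 N, or if a joint passes its speed limit or range.

## Working session

There is one attempt and no reset: what is moved stays moved. The work goes in short steps, Python scripts to look and compute and a shell command to move; the robot and the scene stay as the last step left them, time stands still between calls to the robot, and variables do not carry over. Pictures are saved under pics/ and viewed, at most 10 in all, crops included, and the job is handed in when it is done.

```bash
ls; mkdir -p pics
python3 - <<'E'
from station import robot
import cv2
for n in("scene","top"):
    cv2.imwrite(f"pics/{n}0.png",robot.camera(n)); i=robot.camera_info(n); print(n,i)
s=robot.get_state();print(s["time_s"],s["tool_pos"],s["ee_rot"],s["opening"])
E
```

```text
nudge.py
pics
station.py
scene {'fx': 380.8210794662399, 'fy': 380.8210794662399, 'cx': 322.78687417869435, 'cy': 204.72886196054296, 'rvec': array([ 0.65096499,  2.47769215, -1.37102784]), 'tvec': array([ 0.51950874, -0.04246182,  1.00024666])}
top {'fx': 437.4135751205543, 'fy': 437.4135751205543, 'cx': 322.94627653841815, 'cy': 195.16099896101673, 'rvec': array([ 2.15247426, -2.20375071,  0.0750036 ]), 'tvec': array([0.03086993, 0.57104699, 1.06126341])}
0.1 [ 0.23966405 -0.60382393  0.23075487] [-5.11413407e-04  9.82209164e-01  1.87789485e-01 -7.92132791e-05] 0.08516448189690409
```

View pics/top0.png

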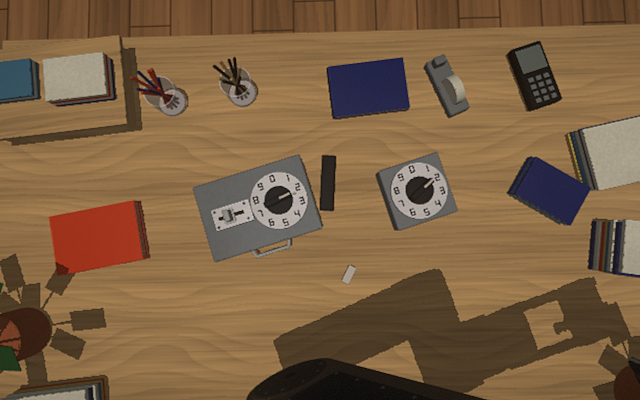

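View pics/scene0.png

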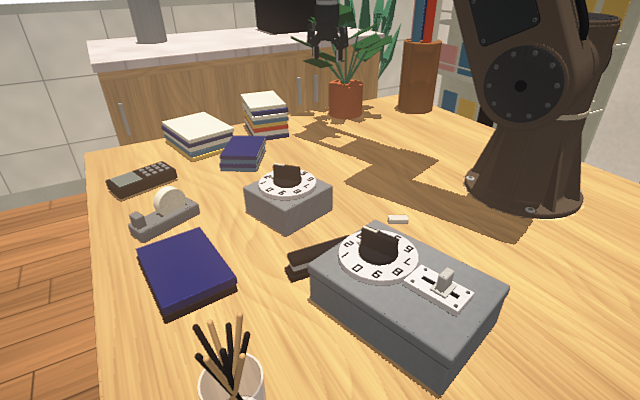

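The top view shows the cash box centred near (258,208): dial at about (278,200), bolt at about (229,215), pointer between 2 and 3. The key safe is to its right at about (418,190).

```bash
cat > h.py <<'E'
import numpy as np,cv2
from station import robot
def cam(n):
    i=robot.camera_info(n);R=cv2.Rodrigues(np.array(i["rvec"]))[0];t=np.array(i["tvec"]).ravel()
    return dict(R=R,t=t,c=-R.T@t,k=(i["fx"],i["fy"],i["cx"],i["cy"]))
def ray(c,p):
    fx,fy,cx,cy=c["k"];d=c["R"].T@np.array([(p[0]-cx)/fx,(p[1]-cy)/fy,1]);return d/np.linalg.norm(d)
def plane(c,p,z):
    d=ray(c,p);return c["c"]+d*(z-c["c"][2])/d[2]
def tri(c1,p1,c2,p2):
    A=[];b=[]
    for c,p in((c1,p1),(c2,p2)):
        d=ray(c,p);M=np.eye(3)-np.outer(d,d);A.append(M);b.append(M@c["c"])
    x=np.linalg.solve(sum(A),sum(b));return x,[np.linalg.norm(M@x-v)*1e3 for M,v in zip(A,b)]
def proj(c,X):
    p=c["R"]@X+c["t"];fx,fy,cx,cy=c["k"];return np.array([fx*p[0]/p[2]+cx,fy*p[1]/p[2]+cy])
def gray_white(im,lo,hi=255):
    h=cv2.cvtColor(im,cv2.COLOR_BGR2HSV);return cv2.inRange(h,(0,0,lo),(179,60,hi))
E
python3 - <<'E'
from h import *
t=cv2.imread("pics/top0.png");s=cv2.imread("pics/scene0.png")
a=cv2.resize(t[150:270,185:330],None,fx=4.1,fy=4.1,interpolation=cv2.INTER_CUBIC)
cv2.imwrite("pics/t1.png",a)
b=cv2.resize(s[215:395,300:515],None,fx=3.3,fy=3.3,interpolation=cv2.INTER_CUBIC)
cv2.imwrite("pics/s1.png",b)
for n,im in(("top",t),("scene",s)):
    m=gray_white(im,150)
    for c in cv2.findContours(m,cv2.RETR_EXTERNAL,cv2.CHAIN_APPROX_NONE)[0]:
        if cv2.contourArea(c)>300: print(n,cv2.contourArea(c),cv2.boundingRect(c))
E
```

```text
top 748.5 (622, 220, 18, 55)
top 762.5 (211, 199, 43, 32)
top 2422.0 (251, 172, 56, 57)
top 2315.5 (391, 163, 56, 56)
top 3019.0 (583, 117, 57, 73)
top 2376.0 (43, 52, 63, 49)
scene 11620.5 (309, 220, 198, 138)
scene 1016.5 (138, 186, 59, 47)
scene 1480.0 (244, 170, 88, 41)
scene 1215.0 (162, 112, 72, 31)
scene 715.5 (241, 91, 46, 30)
scene 4435.5 (584, 21, 56, 162)
scene 346.5 (432, 7, 20, 37)
scene 1416.5 (377, 0, 37, 98)
scene 26197.5 (0, 0, 308, 210)
```

View pics/t1.png

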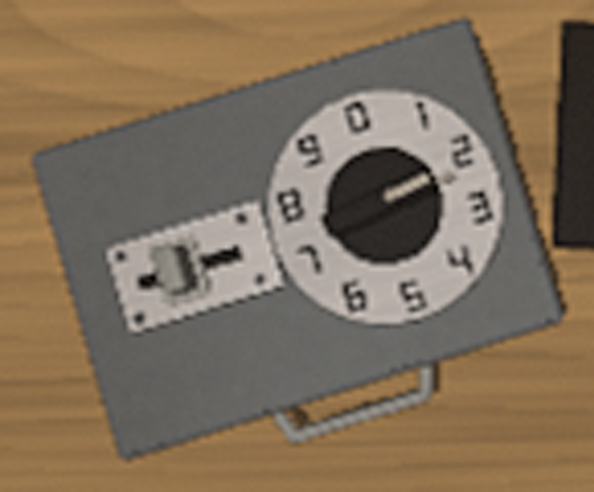

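View pics/s1.png

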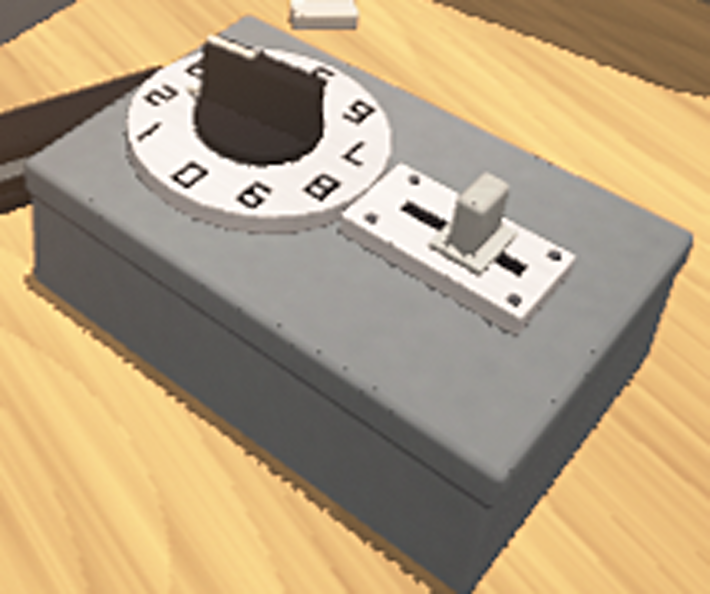

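The crops show the pointer just before 2.5 (white stripe at about (284,195) in the top view), and the bolt grip at about (229,215) top and (446,272) scene. I'll triangulate those points and fit the plate.

Run:
```python
from h import *
T=cam("top");S=cam("scene")
t=cv2.imread("pics/top0.png")
t1=lambda x,y:((x+.5)/4.1-.5+185,(y+.5)/4.1-.5+150)
s1=lambda x,y:((x+.5)/3.3-.5+300,(y+.5)/3.3-.5+215)
C=[plane(T,t1(*p),.085) for p in((35,157),(467,20),(565,315),(125,458))]
C=np.array(C);print("corners",C.round(3).tolist(),"c",C.mean(0),[np.linalg.norm(C[i]-C[i-1]).round(3) for i in range(4)])
for a,b in((0,1),(3,2)): # -y direction
    d=C[a]-C[b];print("yaw y-edge",np.degrees(np.arctan2(-d[0],d[1])))
for a,b in((0,3),(1,2)):
    d=C[a]-C[b];print("yaw x-edge",np.degrees(np.arctan2(d[1],d[0])))
m=gray_white(t,150)
for c in cv2.findContours(m,cv2.RETR_EXTERNAL,cv2.CHAIN_APPROX_NONE)[0]:
    x,y,w,h=cv2.boundingRect(c)
    if (x,y)in((251,172),(391,163)):
        e=cv2.fitEllipse(cv2.convexHull(c));print(e,"plate",plane(T,e[0],.097))
    if (x,y)==(211,199):
        r=cv2.minAreaRect(c);P=np.array([plane(T,p,.097) for p in cv2.boxPoints(r)]);print("track",P.mean(0),P.round(3)[:,:2].tolist())
print("bolt",tri(T,t1(175,262),S,s1(484,189)))
# bar ends: pointing end top centre, tail
print("nose-end",tri(T,t1(432,176),S,s1(206,40)))
print("stripe",[plane(T,t1(*p),.137) for p in((386,195),(430,176))])
for b in ((1,),):pass
```

```text
corners [[0.591, 0.32, 0.085], [0.664, 0.072, 0.085], [0.494, 0.02, 0.085], [0.419, 0.27, 0.085]] c [0.54210164 0.17051448 0.085     ] [np.float64(0.179), np.float64(0.259), np.float64(0.178), np.float64(0.261)]
yaw y-edge 16.368054871354925
yaw y-edge 16.629648836850006
yaw x-edge 16.483872604065134
yaw x-edge 17.09659059375897
track [0.52554031 0.22754016 0.097     ] [[0.536, 0.277], [0.561, 0.192], [0.515, 0.178], [0.49, 0.263]]
((278.4509582519531, 200.01634216308594), (55.89311981201172, 56.513641357421875), 9.790020942687988) plate [0.5570606  0.11968062 0.097     ]
((418.7672424316406, 190.2310333251953), (54.99372482299805, 55.874053955078125), 133.2683563232422) plate [ 0.57194425 -0.20395058  0.097     ]
bolt (array([0.52519117, 0.23303621, 0.12923897]), [np.float64(3.220490622958683), np.float64(3.220490622958487)])
nose-end (array([0.56997872, 0.08992389, 0.13545923]), [np.float64(0.5548652796766861), np.float64(0.5548652796768025)])
stripe [array([0.5605923 , 0.11450077, 0.137     ]), array([0.57031897, 0.09054664, 0.137     ])]
```

```bash
R="0.028 -0.0277 0 0 0 0"; python3 nudge.py '0.028 -0.0277 0 0 0 0;0.028 -0.0277 0 0 0 0;0.028 -0.0277 0 0 0 0;0.028 -0.0277 0 0 0 0;0.028 -0.0277 0 0 0 0;0.028 -0.0277 0 0 0 0;0.028 -0.0277 0 0 0 0;0.028 -0.0277 0 0 0 0;0.028 -0.0277 0 0 0 0;0.028 -0.0277 0 0 0 0;0.028 -0.0277 0 0 0 0;0.028 -0.0277 0 0 0 0;0.028 -0.0277 0 0 0 0;0.028 -0.0277 0 0 0 0;0.028 -0.0277 0 0 0 0;0.028 -0.0277 0 0 0 0;0.028 -0.0277 0 0 0 0;0.028 -0.0277 0 0 0 0;0.028 -0.0277 0 0 0 0;0.028 -0.0277 0 0 0 0'
python3 nudge.py '0 0 0 0 0 -0.12;0 0 0 0 0 -0.12;0 0 0 0 0 -0.12;0 0 0 0 0 -0.12;0 0 0 0 0 -0.12;0 0 0 0 0 -0.12;0 0 0 0 0 -0.12;0 0 0 0 0 -0.12;0 0 0 0 0 -0.12;0 0 0 0 0 -0.12;0 0 0 0 0 -0.12;0 0 0 0 0 -0.12;0 0 0 0 0 -0.12;0 0 0 0 0 0;0 0 0 0 0 0'
cat >> h.py <<'E'
def tool():
    from scipy.spatial.transform import Rotation as Ro
    s=robot.get_state();w,x,y,z=s["ee_rot"];M=Ro.from_quat([x,y,z,w]).as_matrix()
    return s,np.array(s["tool_pos"]),M
def todo(P,yaw):
    s,p,M=tool();cur=np.degrees(np.arctan2(M[1,0],M[0,0]))
    print("t",s["time_s"],"pos",p.round(4),"yaw",cur.round(2),"tool delta",(M.T@(np.array(P)-p)).round(4),"rz",-np.radians((yaw-cur+180)%360-180).round(3),"zaxis",M[:,2].round(3),"q6",round(s["q"][5],2))
E
python3 - <<'E'
from h import *
im=robot.camera("wrist");cv2.imwrite("pics/w0.png",im);W=cam("wrist")
np.savez("w0.npz",**W)
todo([.557,.119,.16],113)
E
```

```text
time_s: 1.77
tool_pos: [0.5562, 0.1194, 0.2311]
ee_rot: [0.0, 0.982, 0.188, -0.0]
ft_force: [1.0, -1.7, -0.9]
opening: 0.0854
gripper_force: 0.0
time_s: 3.02
tool_pos: [0.5558, 0.1173, 0.2311]
ee_rot: [-0.0, 0.568, 0.823, -0.0]
ft_force: [0.3, 0.3, -1.3]
opening: 0.0848
gripper_force: 0.0
t 3.0667 pos [0.5558 0.1173 0.2311] yaw 110.76 tool delta [0.0011 0.0017 0.0711] rz -0.039 zaxis [-0. -0. -1.] q6 -0.21
```

View pics/w0.png

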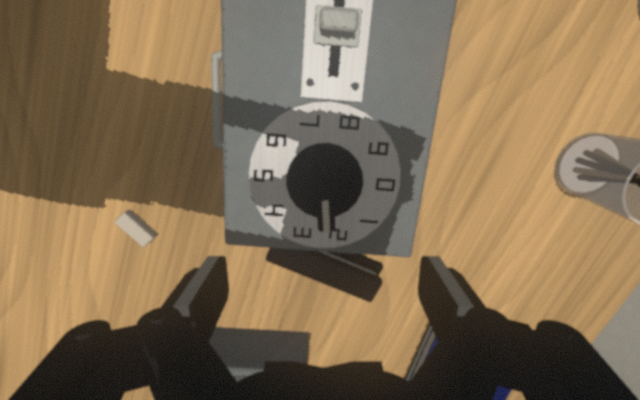

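The wrist view shows the stripe running from (324,201) to (326,230), the plate centre at about (324,175), the bolt grip top at about (339,22) and the numeral 4 at (275,210).

Run:
```python
from h import *
W=dict(np.load("w0.npz"));T=cam("top")
t1=lambda x,y:((x+.5)/4.1-.5+185,(y+.5)/4.1-.5+150)
print("plate",plane(W,(325,176),.097)); a=plane(W,(324.5,201),.137);b=plane(W,(325.5,230),.137)
print(a,b,"ptr",np.degrees(np.arctan2(*(b-a)[1::-1])),"tri end",tri(T,t1(432,176),W,(325.5,230)))
print("bolt",plane(W,(339,22),.129),tri(T,t1(175,262),W,(339,22)))
for P in([.557,.1190,.137],[.570,.090,.137],[.524,.232,.129]):print(proj(W,np.array(P)))
for n in range(10):  # numeral layout check at yaw 16.6
    A=np.radians(16.6-36*n);print(n,proj(W,np.array([.557+.054*np.cos(A),.119+.054*np.sin(A),.097])).round(0),end=" ")
```

```text
plate [0.55411047 0.12307476 0.097     ]
[0.55669339 0.11465977 0.137     ] [0.56590185 0.09264792 0.137     ] ptr -67.29844762157938 tri end (array([0.56904194, 0.08975944, 0.12956902]), [np.float64(1.900991888697544), np.float64(1.9009918886974313)])
bolt [0.5220558 0.2327246 0.129    ] (array([0.52441088, 0.22563251, 0.15971484]), [np.float64(2.5708588836467885), np.float64(2.5708588836467294)])
[326.93997607 196.03004066]
[329.19835399 234.61870824]
[341.32382161  24.29152114]
0 [388. 186.] 1 [372. 219.] 2 [340. 237.] 3 [304. 234.] 4 [275. 212.] 5 [264. 177.] 6 [277. 141.] 7 [311. 120.] 8 [352. 123.] 9 [381. 149.]
```

```bash
python3 nudge.py '0.0026 0.0008 0 0 0 -0.034;0 0 0.025 0 0 0;0 0 0.025 0 0 0;0 0 0.025 0 0 0;0 0 0.02 0 0 0;0 0 0.012 0 0 0;0 0 0.012 0 0 0;0 0 0 0 0 0;0 0 0 0 0 0' 0.06
python3 nudge.py '0 0 0 0 0 0;0 0 0 0 0 0;0 0 0 0 0 0;0 0 0 0 0 0;0 0 0 0 0 0;0 0 0 0 0 0;0 0 0 0 0 0;0 0 0 0 0 0' 0.0
python3 -c "
from h import *
todo([.5556,.12,.112],112.7);print(robot.get_state()['moment'])"
```

```text
time_s: 3.82
tool_pos: [0.5554, 0.12, 0.112]
ee_rot: [-0.0, 0.553, 0.833, -0.0]
ft_force: [1.3, -0.4, 1.2]
opening: 0.0602
gripper_force: 0.0
time_s: 4.48
tool_pos: [0.556, 0.1201, 0.1132]
ee_rot: [0.0, 0.552, 0.834, 0.0]
ft_force: [-1.9, -0.2, 8.7]
opening: 0.0129
gripper_force: 59.5
t 4.4833 pos [0.556  0.1201 0.1132] yaw 112.96 tool delta [ 0.0001 -0.0004  0.0012] rz 0.005 zaxis [ 0.001  0.    -1.   ] q6 -0.24
[-0.15220113  0.4459359  -0.03747527]
```

```bash
python3 nudge.py '0 0 -0.001 0 0 0;0 0 0 0 0 0.105;0 0 0 0 0 0.105;0 0 0 0 0 0.105;0 0 0 0 0 0.105;0 0 0 0 0 0.105;0 0 0 0 0 0.105;0 0 0 0 0 0.105;0 0 0 0 0 0.105;0 0 0 0 0 0.105;0 0 0 0 0 0.105;0 0 0 0 0 0;0 0 0 0 0 0;0 0 0 0 0 0'
python3 -c "
from h import *
todo([.5556,.12,.112],52.6);print(robot.get_state()['moment'])"
```

```text
time_s: 5.65
tool_pos: [0.5559, 0.12, 0.1133]
ee_rot: [0.0, 0.895, 0.446, 0.0]
ft_force: [2.3, -1.4, -6.5]
opening: 0.0128
gripper_force: 61.3
t 5.65 pos [0.5559 0.12   0.1133] yaw 53.02 tool delta [-0.0002 -0.0002  0.0013] rz 0.007 zaxis [ 0. -0. -1.] q6 0.8
[-0.18461098 -0.42102317 -0.03917741]
```

```bash
python3 nudge.py '0 0 0 0 0 0;0 0 0 0 0 0;0 0 0 0 0 0;0 0 0 0 0 0;0 0 -0.01 0 0 0;0 0 -0.025 0 0 0;0 0 -0.03 0 0 0;0 0 -0.03 0 0 0;0 0 -0.02 0 0 0;0 0 0 0 0 0.106;0 0 0 0 0 0.106;0 0 0 0 0 0.106;0 0 0 0 0 0.106;0 0 0 0 0 0.106;0 0 0 0 0 0.106;0 0 0 0 0 0;0 0 0 0 0 0' 0.05
python3 - <<'E'
from h import *
todo([.5235,.2325,.2],16.6)
im=robot.camera("top");m=im[150:270,185:330]
cv2.imwrite("pics/t2.png",cv2.resize(m,None,fx=3,fy=3,interpolation=cv2.INTER_CUBIC))
w=robot.camera("wrist");cv2.imwrite("pics/w1.png",w);np.savez("w1.npz",**cam("wrist"))
E
```

```text
time_s: 7.07
tool_pos: [0.5558, 0.1201, 0.2289]
ee_rot: [-0.0, 0.99, 0.144, 0.0]
ft_force: [0.4, 0.3, 0.3]
opening: 0.05
gripper_force: 0.0
t 7.0667 pos [0.5558 0.1201 0.2289] yaw 16.58 tool delta [ 0.0011 -0.117   0.0289] rz -0.0 zaxis [ 0.  0. -1.] q6 1.44
```

View pics/w1.png

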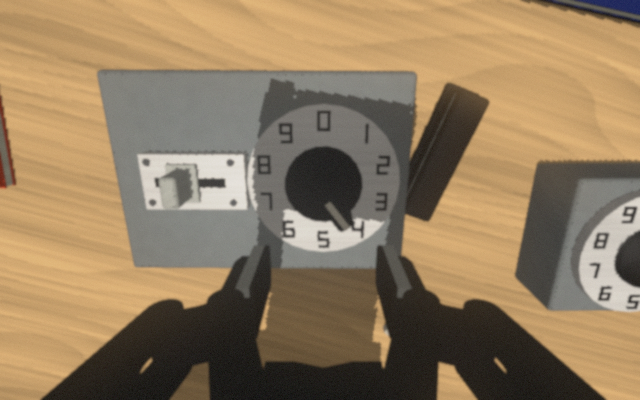

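The stripe now runs from (329,206) to (348,229). Because of height parallax I'll compute its angle. The bolt grip top is at about (170,190).

Run:
```python
from h import *
W=dict(np.load("w1.npz"));V=dict(np.load("w0.npz"))
a=plane(W,(329,206),.137);b=plane(W,(347.5,229),.137);d=b-a
print("cw angle from box x",16.6-np.degrees(np.arctan2(d[1],d[0])),a,b)
print("plate",plane(W,(324.5,178.5),.097))
print("bolt",plane(W,(170,192),.129),tri(W,(170,192),V,(339,22)))
A=np.array([.5556,.1195,.137])
for k in(130,144,157):
    u=np.radians(16.6-k);print(k,[proj(W,A+r*np.array([np.cos(u),np.sin(u),0])).round(1) for r in(.005,.031)])
```

```text
cw angle from box x 142.74418102945393 [0.55024276 0.11361475 0.137     ] [0.53631662 0.09454814 0.137     ]
plate [0.55926701 0.11961769 0.097     ]
bolt [0.52373512 0.23243519 0.129     ] (array([0.52208802, 0.23353256, 0.12547798]), [np.float64(0.22912902125774753), np.float64(0.22912902125765566)])
130 [array([328.7, 201.5]), array([354.7, 222.1])]
144 [array([327.5, 202.5]), array([347.3, 228.4])]
157 [array([326.1, 203.2]), array([339.2, 232.5])]
```

```bash
python3 nudge.py '0.001 -0.0293 0 0 0 0;0 -0.0293 0 0 0 0;0 -0.0293 0 0 0 0;0 -0.0293 0 0 0 0;0 0 0.025 0 0 0;0 0 0.03 0 0 0;0 0 0.025 0 0 0;0 0 0.02 0 0 0;0 0 0.012 0 0 0;0 0 0.008 0 0 0;0 0 0 0 0 0;0 0 0 0 0 0'
python3 nudge.py '0 0 0 0 0 0;0 0 0 0 0 0;0 0 0 0 0 0;0 0 0 0 0 0;0 0 0 0 0 0;0 0 0 0 0 0;0 0 0 0 0 0' 0.0
python3 -c "
from h import *
todo([.5235,.2325,.108],16.6)"
```

```text
time_s: 8.17
tool_pos: [0.5238, 0.2328, 0.1086]
ee_rot: [0.0, 0.99, 0.143, -0.0]
ft_force: [0.5, -0.9, -0.8]
opening: 0.0503
gripper_force: 0.0
time_s: 8.75
tool_pos: [0.5242, 0.233, 0.1093]
ee_rot: [-0.0, 0.99, 0.142, 0.001]
ft_force: [-0.8, 1.0, 8.7]
opening: 0.0125
gripper_force: 59.5
t 8.75 pos [0.5242 0.233  0.1093] yaw 16.38 tool delta [-0.0008  0.0003  0.0013] rz -0.004 zaxis [ 0.001  0.001 -1.   ] q6 1.65
```

Gripped. Tool +y is the box's -y, so I slide 22 mm plus a small overtravel.

```bash
python3 nudge.py '0 0.004 0 0 0 0;0 0.004 0 0 0 0;0 0.004 0 0 0 0;0 0.004 0 0 0 0;0 0.003 0 0 0 0;0 0.003 0 0 0 0;0 0.001 0 0 0 0;0 0 0 0 0 0;0 0 0 0 0 0'
python3 -c "
from h import *
s,p,M=tool();print(((p-[.5242,.2330,.1093])@M).round(4),s['ft_force'])"
```

```text
time_s: 9.5
tool_pos: [0.5299, 0.2137, 0.1094]
ee_rot: [-0.002, 0.99, 0.142, 0.001]
ft_force: [-10.3, 31.3, 7.4]
opening: 0.0127
gripper_force: 60.2
[ 0.      0.0201 -0.0001] [-10.28183024  31.31246681   7.39461981]
```

The bolt moved 20.1 mm and now resists with 33 N. That is either the end stop or a slip, so I'll release, back off and look.

```bash
python3 nudge.py '0 0 0 0 0 0;0 0 0 0 0 0;0 0 0 0 0 0;0 0 0 0 0 0;0 0 -0.01 0 0 0;0 0 -0.025 0 0 0;0 0 -0.03 0 0 0;0 0 -0.03 0 0 0;0 0 -0.025 0 0 0;0 0 0 0 0 0;0 0 0 0 0 0' 0.045
python3 - <<'E'
from h import *
todo([.5235,.2325,.108],16.6)
w=robot.camera("wrist");cv2.imwrite("pics/w2.png",w);np.savez("w2.npz",**cam("wrist"))
s=robot.camera("scene");cv2.imwrite("pics/s2.png",cv2.resize(s[215:345,300:515],None,fx=3.3,fy=3.3,interpolation=cv2.INTER_CUBIC))
E
```

```text
time_s: 10.42
tool_pos: [0.5311, 0.2108, 0.2304]
ee_rot: [-0.0, 0.99, 0.142, 0.002]
ft_force: [0.1, 0.0, 1.0]
opening: 0.0449
gripper_force: 0.0
t 10.4167 pos [0.5311 0.2108 0.2304] yaw 16.36 tool delta [-0.0016 -0.0229  0.1224] rz -0.004 zaxis [ 0.003  0.001 -1.   ] q6 1.61
```

View pics/w2.png

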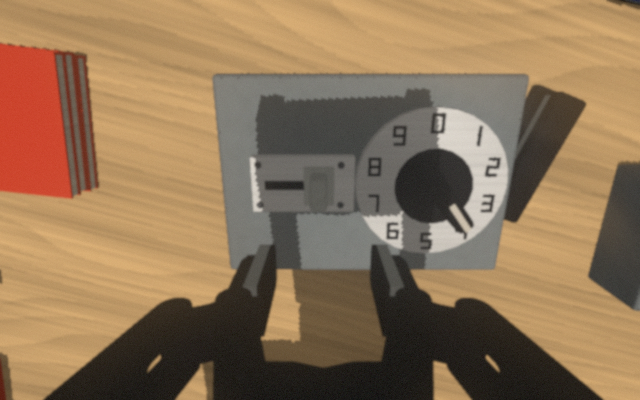

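View pics/s2.png

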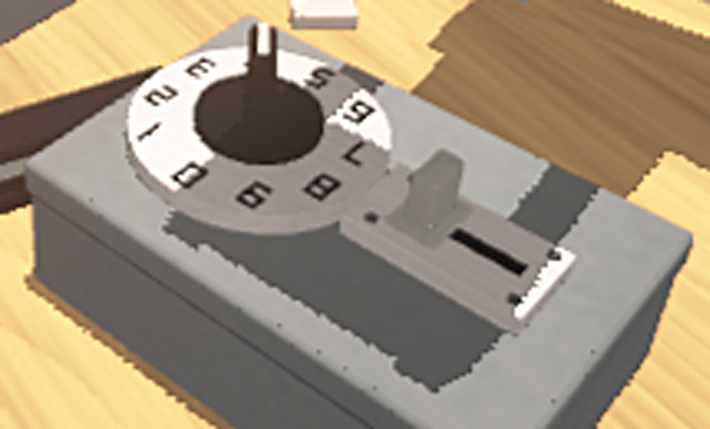

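The bolt foot sits at about x=319 on the track (251–355), roughly y 43 mm on the box, which matches fully open. The dial points at 4. To be sure of the last millimetre I'll regrip and press once more.

```bash
python3 nudge.py '0 0 0.03 0 0 0;0 0 0.03 0 0 0;0 0 0.03 0 0 0;0 0 0.02 0 0 0;0 0 0.01 0 0 0;0 0 0 0 0 0;0 0 0 0 0 0'
python3 nudge.py '0 0 0 0 0 0;0 0 0 0 0 0;0 0 0 0 0 0;0 0 0 0 0 0;0 0 0 0 0 0;0 0 0 0 0 0' 0.0
python3 nudge.py '0 0.001 0 0 0 0;0 0.001 0 0 0 0;0 0 0 0 0 0;0 0 0 0 0 0'
```

```text
time_s: 11.1
tool_pos: [0.5299, 0.2106, 0.108]
ee_rot: [0.0, 0.99, 0.142, -0.001]
ft_force: [0.8, 0.6, 1.1]
opening: 0.045
gripper_force: 0.0
time_s: 11.6
tool_pos: [0.5303, 0.2136, 0.1101]
ee_rot: [-0.002, 0.99, 0.142, 0.001]
ft_force: [-10.3, 27.4, 9.8]
opening: 0.0125
gripper_force: 59.4
time_s: 11.93
tool_pos: [0.5304, 0.2132, 0.1102]
ee_rot: [-0.003, 0.99, 0.142, 0.001]
ft_force: [-15.2, 44.1, 8.9]
opening: 0.0127
gripper_force: 60.1
```

It's firmly on the stop: 46 N gives only 0.4 mm. Releasing.

```bash
python3 nudge.py '0 0 0 0 0 0;0 0 0 0 0 0;0 0 0 0 0 0;0 0 0 0 0 0;0 0 0 0 0 0;0 0 -0.01 0 0 0;0 0 -0.025 0 0 0;0 0 -0.03 0 0 0;0 0 -0.03 0 0 0;0 0 -0.025 0 0 0;0 0 0 0 0 0;0 0 0 0 0 0;0 0 0 0 0 0' 0.045
python3 - <<'E'
from h import *
w=robot.camera("wrist");cv2.imwrite("pics/w3.png",cv2.resize(w[60:280,200:560],None,fx=2,fy=2))
E
```

```text
time_s: 13.02
tool_pos: [0.5305, 0.2086, 0.2284]
ee_rot: [0.0, 0.99, 0.142, -0.0]
ft_force: [0.8, 0.1, -1.0]
opening: 0.045
gripper_force: 0.0
```

View pics/w3.png

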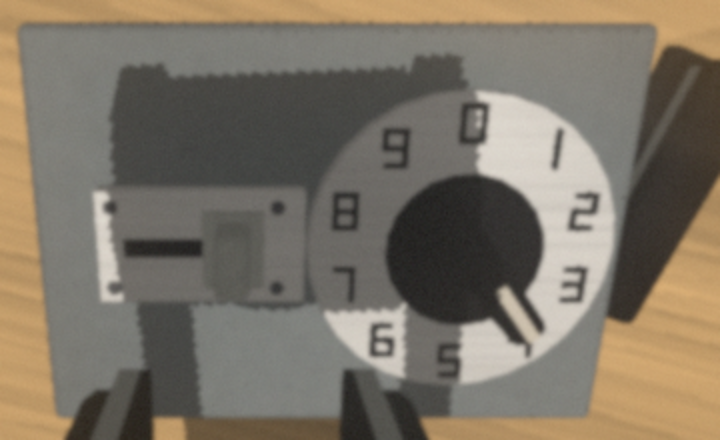

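The crop shows the bolt foot at about (232,250), at the dial end of its slot, with the stripe at about (520,315) on the 4. The gripper is clear.

```bash
python3 -c "
from station import robot
print(robot.close_job())"
```

```text
the job is handed in; nothing more can be done
None
```

The cash box dial stands at 4, the bolt is slid firmly against its stop towards the dial, the gripper is clear, the key safe was not touched, and the job was handed in at about 13 s.

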